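# Nest the reducing cups and hold a vial down on the sprung stand

### The arm

A 6-joint arm with a two-finger parallel gripper is mounted at the origin on a cart in front of the work surface, level with it; the furniture and walls round the work are solid. World frame = base frame: x ahead of the robot, y to its left, z up, the work surface at z = 0. Lengths are in m, angles in degrees, forces in N, time in s.
With the tool pointing down it reaches from about 0.3 to 0.75 m from the base axis. Payload 8.5 kg.
Tool frame: the origin (TCP) lies on the centre line of the jaws, within the pads' length; the fingertips stand 19 mm ahead of it and the grasp point (between the pads) is the TCP; z points along the fingers, x is the direction in which the jaws open and shut, and the axes are right-handed (so a half turn about z gives the same grasp; the last joint's range is limited). The gripper opens to 85 mm and grips with 20 to 120 N. Pads are 22 mm wide; open, the fingers measure 114 mm over their backs; the gripper's body (76 mm by 85 mm) begins 54 mm behind the grasp point. The pads swing forward as they close: fully open they stand 13 mm farther back than shut.
Start: joints at [-77.424, 21.807, 74.336, -0, 83.858, -12.336], TCP at [0.232, -0.499, 0.25] pointing down, gripper open.
Joint ranges: [-178.18, 178.18], [-50.72, 133.34], [12.68, 142.11], [-81.47, 261.47], [9.98, 163.14], [-165.26, 165.26]. Speed limits (degrees/s): [136.94, 136.94, 180, 180, 180, 180].

### API

Orientations are given as a 3x3 rotation matrix whose columns are the frame's x, y, z axes.
In Python, from rig import env, cams, order gives the robot as it stands.
- The arm moves only by the tool step_arm, never from a script. Its argument "steps" is a list of rows, each an object with "xyz": the shift along the tool's x, y, z normalised to -1 to 1, where 1 is 0.04 m, a list of three; "turn": the turn, a rotation vector about the tool's x, y, z normalised to -1 to 1, where 1 is 0.08 rad, a list of three; "gripper": the gripper command: -1 is shut, 1 is fully open, values between are in proportion. A call has 1 to 20 rows; each row shifts and turns the commanded pose from where the row before left it, along the tool's axes as they then stand; what a row does not reach is not made up. A row lasts 1/12 s, in which the tool goes at most 41.7 mm and 7.16 degrees, less where a joint would pass 70% of its speed; a pose out of reach is approached as far as the arm can. A call with a number of a shift or a turn outside -1 to 1 is refused whole. A call with a gripper value outside its range is refused whole. The fingers move at their own pace and stop on an object; "squeeze" is the grip in N (left out, the last holds). Time passes only in rows, so rows that do not move let the fingers close. It gives the time, the measured TCP pose, the force and the opening at its end, in the units of the state.
- env.observe(): the state, without advancing time (a new reading comes with each control period).
- cams.get_image(name): name is "side" or "top"; returns (picture, depth): 420x560x3 uint8, red, green, blue; 420x560 float32, m along the optical axis (not along the pixel's ray), 0 where there is no reading.
- cams.camera_info(name): a dict with "fx", "fy", "cx", "cy" (pixels), "extrinsics" (4x4, takes a point from camera to world coordinates). Camera axes: x right, y down, z forward; pixel columns grow to the right and rows downward; lengths in m; the calibration is good to about 2 mm. A picture is of the moment at which its call begins. camera_info takes no time and is no camera call.
- order.close_job(): hands the job in, once; it reports no verdict.
The state is a dict: "time_s": time; "q": joint angles; "qvel": joint speeds; "joint_efforts": joint torques, N m; "position": TCP position; "tool_rot": TCP orientation; "ft_force": force on the tool from outside, world axes, zero at the start; "wrist_torque": the same for the moment, N m; "grip_width": finger opening in m.
Only numpy, scipy, OpenCV 4.12 (cv2) and the standard library are available. Lean on these libraries where they do the work, as an engineer would, in place of code of your own. Each camera call takes 0.05 s, during which the arm holds its last target. There are 200 camera calls.

### The job

Set up the sprung vial stand for the brown vial with the grey cap and hold it ready for capping: first set the blue cup into the stand's round well and let go, then the taller, narrower orange cup inside the blue one and let go, then stand the vial upright in the orange cup. Press the vial down so that the sprung seat goes fully down onto its stop, firmly but without forcing it, and finish while still gripping the vial and holding it down there; leave the other pot and vial where they stand.

Things in the scene. Friction and masses are not known exactly. Their poses are not given: they have to be found in the camera images.
- stand_mouth (a point): centre of the mouth of the stand's well, 40 mm above the counter, z up. The stand is fixed: a grey round housing 86 mm across (91 at its flared lip) and 40 mm high on a dark square foot 104 x 104 x 8 mm; the well is 70 mm across (75 at the mouth) and open at the top. On the robot's side a yellow pointer moves with the seat down a black slot to a red line
- seat_top (a point): centre of the top of the sprung seat, a metal disc 62 mm across inside the well, 25 mm above the counter (15 mm below the mouth) when unloaded; z up
- seat (a joint): how far the seat is pressed down, m: 0 up (rest), 0.012 on its hard stop. The spring pushes up with about 4 N at 0 and 10 N at 0.012 m; the weight of cups and vial (together about 2.3 N) does not press it down noticeably
- large_cup: blue open round cup (reducing sleeve), outside 64 mm, inside 58 mm across, 40 mm high, floor 5 mm thick, about 70 g; lower edge tapered. Origin at the centre of its underside, z up. Standing on the raised seat it stands 25 mm out of the stand
- small_cup: orange open round cup, outside 50 mm, inside 44 mm across, 60 mm high, floor 5 mm thick, about 60 g; lower edge tapered. Origin at the centre of its underside, z up. Standing inside the blue cup its rim is 25 mm above the blue rim
- vial: brown glass vial with a grey cap and a green-edged label, closed, 38 mm across, 91 mm high, about 100 g; its grippable outline is a straight cylinder 38 mm across up to 88 mm. Origin at the centre of its underside, z up. Standing inside the orange cup it stands 36 mm out of it
- white_pot: bystander: specimen pot with white lid, 51 mm across, 74 mm high; origin at the centre of its underside
- big_vial: bystander: larger brown vial with a white cap and red label, 49 mm across, 115 mm high; origin at the centre of its underside
Mind the look-alikes: they are no part of the job. Leave any pink or purple look-alike of the vial alone.

How it is judged (in metres and radians):
On the way, in this order (a step that is already met when the one before it is completed fails the run):
1. the blue cup stands in the well on the seat, upright and let go (horizontal distance between large_cup and seat_top below 0.006 m and z of large_cup in the frame of seat_top below 0.003 m and angle between large_cup's own z axis and vertical below 0.1 rad and contact force between the fingers and large_cup below 0.2 N), for 0.2 s.
2. the orange cup stands inside the blue cup, upright and let go (horizontal distance between small_cup and large_cup below 0.006 m and z of small_cup in the frame of large_cup below 0.008 m and horizontal distance between large_cup and seat_top below 0.006 m and angle between small_cup's own z axis and vertical below 0.1 rad and contact force between the fingers and small_cup below 0.2 N), for 0.2 s.
3. the vial stands inside the orange cup, upright (horizontal distance between vial and small_cup below 0.006 m and z of vial in the frame of small_cup below 0.008 m and angle between vial's own z axis and vertical below 0.1 rad), for 0.1 s.
At the end, for the whole second after the job is handed in: Blue cup on seat, orange in blue, vial in orange (each within 6 mm of centre and 3 mm of fully down, vial within 0.1 rad of upright), seat pressed at least 10.5 of its 12 mm, fingers gripping only the vial (over 2 N), which presses on the orange cup with 4 to 40 N, at rest (all of step 3 and value of joint seat above 0.0105 m and contact force between vial and small_cup between 4 and 40 N and contact force between the fingers and vial above 2 N and contact force between the fingers and small_cup below 0.5 N and contact force between the fingers and large_cup below 0.5 N and horizontal distance between large_cup and seat_top below 0.006 m and z of large_cup in the frame of seat_top below 0.003 m and horizontal distance between small_cup and large_cup below 0.006 m and z of small_cup in the frame of large_cup below 0.008 m and linear speed of vial below 0.02 m/s); the arm keeps its last pose, push and grip.
It fails at once if the white-lidded pot or the large vial is pushed away (more than 25 mm) (distance of any of white_pot, big_vial from where it was at the start of the episode above 0.025 m).
It fails at once if the vial is forced with more than 60 N against the orange cup (contact force between vial and small_cup above 60 N).
It also fails if it takes over 72 s, if anything falls off the work surface, if the arm or the gripper's body presses on something with over 40 N, if the wrist force passes 120 N, or if a joint passes its speed limit or range.

## Working session

There is one attempt and no reset: what is moved stays moved. The work goes in short steps, Python scripts to look and compute and a tool call to move; the robot and the scene stay as the last step left them, time stands still between calls to the robot, and variables do not carry over. Pictures are saved under pics/ and viewed, about 8 in all and at most 12, crops included, and the job is handed in when it is done.

Besides the shell and the picture viewer there is one more tool, called after "Call:" by a JSON object that holds its "method" and its "body". step_arm: Moves the arm, as the interface text tells. Scaled input: -1 to 1 covers 0.04 m each way for a shift and 0.08 rad each way for a turn. Its arguments: {"type":"object","properties":{"steps":{"type":"array"},"squeeze":{"type":"number"}},"required":["steps"]}

```bash
mkdir -p pics; ls; python3 - <<'E'
from rig import env,cams,order
import cv2,numpy as np
s=env.observe();print(s)
for n in("side","top"):
    im,d=cams.get_image(n);i=cams.camera_info(n);print(n,i)
    cv2.imwrite(f"pics/{n}0.png",im[:,:,::-1]);np.save(f"pics/{n}0.npy",d)
E
```

```text
pics
{'time_s': 0.0, 'q': array([-7.74240930e+01,  2.18408622e+01,  7.43850638e+01, -1.58089820e-03,
        8.38584328e+01, -1.23357541e+01]), 'qvel': array([-0.03021889,  0.00012268,  0.00862239, -0.01012259, -0.03515828,
       -0.04431826]), 'joint_efforts': array([-7.93798536e-04, -4.48464954e+01, -2.31281054e+01, -1.49680013e-04,
        4.75980036e-03,  6.42844540e-06]), 'position': array([ 0.23160298, -0.49856051,  0.24971114]), 'tool_rot': array([[ 4.21222855e-01, -9.06957102e-01, -3.47351685e-04],
       [-9.06956019e-01, -4.21222900e-01,  1.43104107e-03],
       [-1.44420534e-03, -2.87754503e-04, -9.99998916e-01]]), 'ft_force': array([-0.55755556, -0.74459717,  0.24764774]), 'wrist_torque': array([-0.01187028, -0.00264719,  0.00381   ]), 'grip_width': 0.08520822929742551}
side {'fx': 516.1220424378182, 'fy': 516.1220424378182, 'cx': 277.00813108281716, 'cy': 201.4756566924747, 'extrinsics': array([[-0.99887482, -0.03281761,  0.03423586,  0.48545263],
       [-0.04637947,  0.52526696, -0.84967263,  1.02850605],
       [ 0.00990126, -0.85030443, -0.526198  ,  0.74208798],
       [ 0.        ,  0.        ,  0.        ,  1.        ]])}
top {'fx': 430.6263418323608, 'fy': 430.6263418323608, 'cx': 279.13523244329826, 'cy': 207.174888466988, 'extrinsics': array([[-0.0072361 , -0.98319766,  0.18240067,  0.38412391],
       [-0.99962537,  0.01192716,  0.02463462, -0.09078694],
       [-0.02639622, -0.18215408, -0.98291563,  0.94572772],
       [ 0.        ,  0.        ,  0.        ,  1.        ]])}
```

View pics/top0.png

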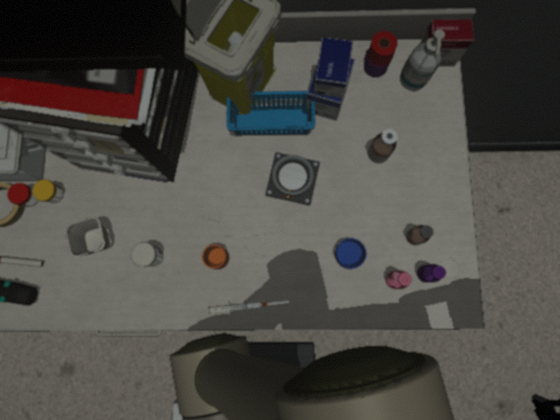

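View pics/side0.png

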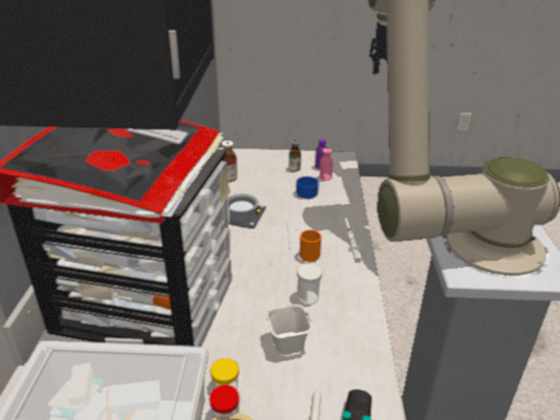

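Candidates in the top view:
- Vial: brown with grey cap (419,234).
- Look-alikes: pink (398,279), purple (432,272), and the big white-capped vial (385,142).
- Blue cup: (351,253), as against the blue basket (270,115).
- Orange cup: (216,257), as against the orange and red caps at (40,190).
- White pot: (145,254).
- Stand: (293,177).

I choose the (419,234) vial and will check it in a close crop.

```bash
cat > h.py <<'E'
import cv2,numpy as np
from rig import env,cams,order
def ray(n,u,v,z):
    i=cams.camera_info(n);E=i["extrinsics"]
    d=E[:3,:3]@np.array([(u-i["cx"])/i["fx"],(v-i["cy"])/i["fy"],1]);o=E[:3,3]
    return o+d*(z-o[2])/d[2]
def pts(n,d):
    i=cams.camera_info(n);E=i["extrinsics"];v,u=np.indices(d.shape)
    P=np.stack([(u-i["cx"])/i["fx"]*d,(v-i["cy"])/i["fy"]*d,d],-1)
    return P@E[:3,:3].T+E[:3,3]
def proj(n,p):
    i=cams.camera_info(n);E=i["extrinsics"];c=E[:3,:3].T@(np.array(p)-E[:3,3])
    return i["fx"]*c[0]/c[2]+i["cx"],i["fy"]*c[1]/c[2]+i["cy"]
def circ(P,m):
    "min enclosing circle in world xy of masked points"
    (x,y),r=cv2.minEnclosingCircle(P[m][:,:2].astype(np.float32));return np.round([x,y,2*r],4),m.sum()
E
python3 - <<'E'
from h import *
im=cv2.imread("pics/top0.png");P=pts("top",np.load("pics/top0.npy"))
def box(u,v,r):
    m=np.zeros(im.shape[:2],bool);m[v-r:v+r,u-r:u+r]=1;return m
z=P[...,2]
for k,u,v,r,lo,hi in[("blue",351,253,24,.033,.05),("orange",216,257,22,.053,.07),("vial",419,232,18,.08,.1),("vialbody",419,234,18,.02,.1),("stand",293,177,24,.035,.05),("seat",293,177,16,.018,.032),("big",386,140,20,.1,.125),("pot",145,254,20,.065,.085),("pink",398,279,16,.05,.12),("purple",432,272,16,.05,.12)]:
    m=box(u,v,r)&(z>lo)&(z<hi)
    print(k,*circ(P,m),np.round(np.median(P[m],0),4),np.percentile(z[m],[50,98]).round(4))
a=cv2.resize(im[205:305,330:450],None,fx=4,fy=4,interpolation=2)
s=cv2.imread("pics/side0.png");b=cv2.resize(s[130:205,270:350],None,fx=4,fy=4,interpolation=2)
c=np.zeros((400,800,3),np.uint8);c[:400,:480]=a;c[:300,480:800]=b;cv2.imwrite("pics/crop1.png",cv2.convertScaleAbs(c,alpha=1.7))
E
```

```text
blue [ 0.453  -0.2183  0.064 ] 157 [ 0.451  -0.2207  0.0394] [0.0394 0.0427]
orange [0.4469 0.0669 0.0505] 129 [0.4463 0.0674 0.0598] [0.0598 0.063 ]
vial [ 0.4906 -0.3612  0.0264] 142 [ 0.4895 -0.3613  0.0907] [0.0907 0.0942]
vialbody [ 0.4897 -0.3605  0.0381] 385 [ 0.4872 -0.3538  0.0674] [0.0674 0.0933]
stand [ 0.6245 -0.0979  0.0908] 493 [ 0.6287 -0.0981  0.0393] [0.0393 0.0426]
seat [ 0.6196 -0.0979  0.0809] 678 [ 0.6247 -0.0977  0.025 ] [0.025  0.0288]
big [ 0.6805 -0.294   0.0335] 198 [ 0.6798 -0.2924  0.115 ] [0.115  0.1184]
pot [0.4523 0.2095 0.0511] 491 [0.4521 0.2078 0.0737] [0.0737 0.0769]
pink [ 0.3979 -0.3118  0.0376] 301 [ 0.3977 -0.3074  0.0753] [0.0753 0.0929]
purple [ 0.4104 -0.3787  0.0374] 331 [ 0.4097 -0.3735  0.0716] [0.0716 0.0934]
```

View pics/crop1.png

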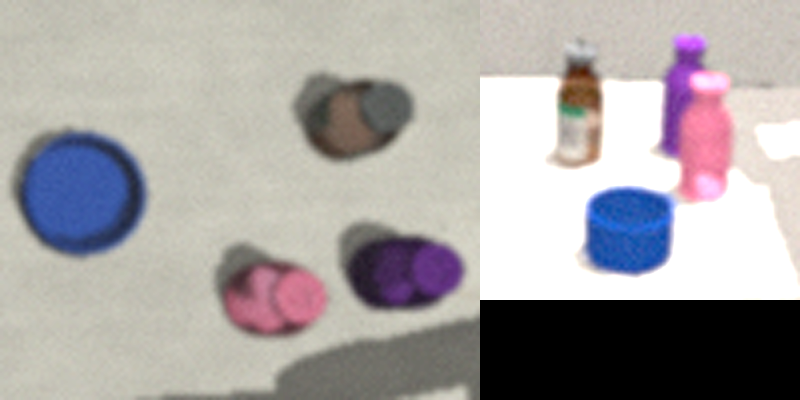

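The crop confirms the choice: the brown, grey-capped, green-labelled vial is left of the purple and pink ones. The measured diameters (64, 50.5, 38 and 91 mm) and heights (40, 60, 91 and 25 mm) all agree with the description. I'll turn the tool so its x points to -y, then go above the blue cup.

Call:
{"method": "step_arm", "body": {"steps": [{"xyz":[0,0,0],"turn":[0,0,0.906],"gripper":1},{"xyz":[0,0,0],"turn":[0,0,0.906],"gripper":1},{"xyz":[0,0,0],"turn":[0,0,0.906],"gripper":1},{"xyz":[0,0,0],"turn":[0,0,0.906],"gripper":1},{"xyz":[0,0,0],"turn":[0,0,0.906],"gripper":1},{"xyz":[0,0,0],"turn":[0,0,0.906],"gripper":1},{"xyz":[-0.7,-0.553,0],"turn":[0,0,0],"gripper":1},{"xyz":[-0.7,-0.553,0],"turn":[0,0,0],"gripper":1},{"xyz":[-0.7,-0.553,0],"turn":[0,0,0],"gripper":1},{"xyz":[-0.7,-0.553,0],"turn":[0,0,0],"gripper":1},{"xyz":[-0.7,-0.553,0],"turn":[0,0,0],"gripper":1},{"xyz":[-0.7,-0.553,0],"turn":[0,0,0],"gripper":1},{"xyz":[-0.7,-0.553,0],"turn":[0,0,0],"gripper":1},{"xyz":[-0.7,-0.553,0],"turn":[0,0,0],"gripper":1},{"xyz":[-0.7,-0.553,0],"turn":[0,0,0],"gripper":1},{"xyz":[-0.7,-0.553,0],"turn":[0,0,0],"gripper":1}]}}

```text
time_s: 1.43
position: [0.4536, -0.2171, 0.2502]
tool_rot: [[-0.0, -1.0, -0.0], [-1.0, 0.0, 0.0], [-0.0, 0.0, -1.0]]
ft_force: [-0.4, -0.4, -0.2]
grip_width: 0.0852
```

Call:
{"method": "step_arm", "body": {"steps": [{"xyz":[0,0,0.8],"turn":[0,0,0],"gripper":1},{"xyz":[0,0,0.8],"turn":[0,0,0],"gripper":1},{"xyz":[0,0,0.8],"turn":[0,0,0],"gripper":1},{"xyz":[0,0,0],"turn":[0,0,0],"gripper":1},{"xyz":[0,0,0],"turn":[0,0,0],"gripper":1}]}}

```text
time_s: 1.85
position: [0.4526, -0.2186, 0.1539]
tool_rot: [[-0.0, -1.0, -0.002], [-1.0, 0.0, 0.002], [-0.002, 0.002, -1.0]]
ft_force: [-0.8, -0.7, 0.2]
grip_width: 0.0857
```

Call:
{"method": "step_arm", "body": {"squeeze": 30, "steps": [{"xyz":[0,0,0.6],"turn":[0,0,0],"gripper":1},{"xyz":[0,0,0.6],"turn":[0,0,0],"gripper":1},{"xyz":[0,0,0.6],"turn":[0,0,0],"gripper":1},{"xyz":[0,0,0.6],"turn":[0,0,0],"gripper":1},{"xyz":[0,0,0.52],"turn":[0,0,0],"gripper":1},{"xyz":[0,0,0],"turn":[0,0,0],"gripper":1},{"xyz":[0,0,0],"turn":[0,0,0],"gripper":1},{"xyz":[0,0,0],"turn":[0,0,0],"gripper":-1},{"xyz":[0,0,0],"turn":[0,0,0],"gripper":-1},{"xyz":[0,0,0],"turn":[0,0,0],"gripper":-1},{"xyz":[0,0,0],"turn":[0,0,0],"gripper":-1},{"xyz":[0,0,0],"turn":[0,0,0],"gripper":-1},{"xyz":[0,0,0],"turn":[0,0,0],"gripper":-1}]}}

```text
time_s: 2.93
position: [0.4537, -0.2195, 0.0396]
tool_rot: [[-0.0, -1.0, 0.003], [-1.0, 0.0, -0.002], [0.002, -0.003, -1.0]]
ft_force: [-0.5, 0.8, 6.6]
grip_width: 0.0612
```

Call:
{"method": "step_arm", "body": {"steps": [{"xyz":[0,0,-0.5],"turn":[0,0,0],"gripper":-1},{"xyz":[0,0,-0.8],"turn":[0,0,0],"gripper":-1},{"xyz":[0,0,-0.8],"turn":[0,0,0],"gripper":-1},{"xyz":[0,0,-0.5],"turn":[0,0,0],"gripper":-1},{"xyz":[0,0,0],"turn":[0,0,0],"gripper":-1},{"xyz":[0,0,0],"turn":[0,0,0],"gripper":-1}]}}

```text
time_s: 3.43
position: [0.4532, -0.219, 0.1432]
tool_rot: [[0.0, -1.0, 0.003], [-1.0, -0.0, -0.002], [0.002, -0.003, -1.0]]
ft_force: [-1.3, 0.4, -0.7]
grip_width: 0.0614
```

```bash
python3 - <<'E'
from h import *
print(env.observe()["position"],env.observe()["grip_width"])
im,d=cams.get_image("side");a=im[100:260,200:400,::-1]
t,d2=cams.get_image("top");b=t[150:310,270:470,::-1]
c=np.hstack([cv2.resize(a,None,fx=2,fy=2.5),cv2.resize(b,None,fx=2,fy=2.5)])
cv2.imwrite("pics/c2.png",cv2.convertScaleAbs(c,alpha=1.4))
P=pts("side",d);hsv=cv2.cvtColor(im,cv2.COLOR_RGB2HSV);m=cv2.inRange(hsv,(105,130,30),(128,255,255))>0;m[:, :230]=0;m[:100]=0;m[230:]=0;m[:,350:]=0
q=P[m];print(len(q),np.percentile(q,[1,50,99],axis=0).round(4))
E
```

```text
[ 0.45322434 -0.21904835  0.14317968] 0.06144111096950092
284 [[ 0.4227 -0.3505  0.0789]
 [ 0.4515 -0.1977  0.1277]
 [ 0.4839 -0.1603  0.1792]]
```

View pics/c2.png

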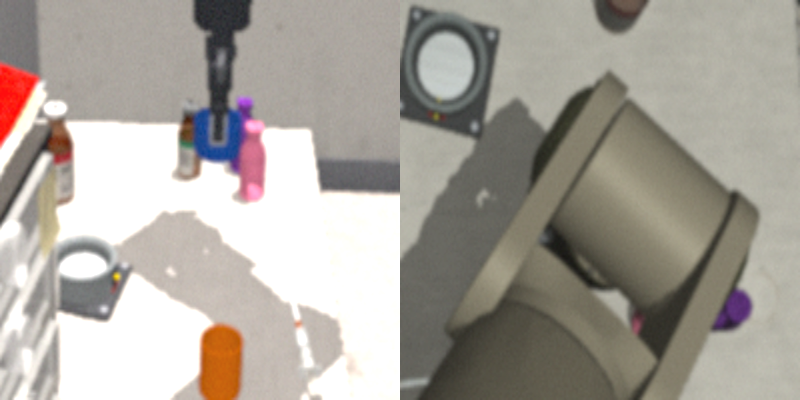

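The blue cup is held upright, with the fingertips about two thirds of the way down it. Next I go above the stand.

Call:
{"method": "step_arm", "body": {"steps": [{"xyz":[-0.376,-0.537,0],"turn":[0,0,0],"gripper":-1},{"xyz":[-0.376,-0.537,0],"turn":[0,0,0],"gripper":-1},{"xyz":[-0.376,-0.537,0],"turn":[0,0,0],"gripper":-1},{"xyz":[-0.376,-0.537,0],"turn":[0,0,0],"gripper":-1},{"xyz":[-0.376,-0.537,0],"turn":[0,0,0],"gripper":-1},{"xyz":[-0.376,-0.537,0],"turn":[0,0,0],"gripper":-1},{"xyz":[-0.376,-0.537,0],"turn":[0,0,0],"gripper":-1},{"xyz":[-0.376,-0.537,0],"turn":[0,0,0],"gripper":-1},{"xyz":[0,0,0.6],"turn":[0,0,0],"gripper":-1},{"xyz":[0,0,0],"turn":[0,0,0],"gripper":-1},{"xyz":[0,0,0],"turn":[0,0,0],"gripper":-1}]}}

```text
time_s: 4.45
position: [0.6236, -0.0982, 0.1154]
tool_rot: [[0.0, -1.0, -0.005], [-1.0, -0.0, 0.002], [-0.002, 0.005, -1.0]]
ft_force: [-0.4, -0.2, 0.2]
grip_width: 0.0615
```

```bash
python3 - <<'E'
from h import *
print(env.observe()["position"])
im,d=cams.get_image("side");np.save("pics/s3.npy",d)
t,_=cams.get_image("top")
a=cv2.resize(im[110:240,190:320,::-1],(400,400));b=cv2.resize(t[110:240,230:360,::-1],(400,400))
cv2.imwrite("pics/c3.png",cv2.convertScaleAbs(np.hstack([a,b]),alpha=1.4))
P=pts("side",d);hsv=cv2.cvtColor(im,cv2.COLOR_RGB2HSV);m=cv2.inRange(hsv,(105,130,30),(128,255,255))>0
m&=(abs(P[...,0]-.62)<.05)&(abs(P[...,1]+.1)<.06)&(P[...,2]>.05);q=P[m];print(len(q),np.percentile(q,[2,50,98],axis=0).round(4))
E
```

```text
[ 0.62360825 -0.09822392  0.1154393 ]
274 [[ 0.5955 -0.13    0.0816]
 [ 0.6125 -0.0749  0.0979]
 [ 0.6488 -0.0629  0.1163]]
```

View pics/c3.png

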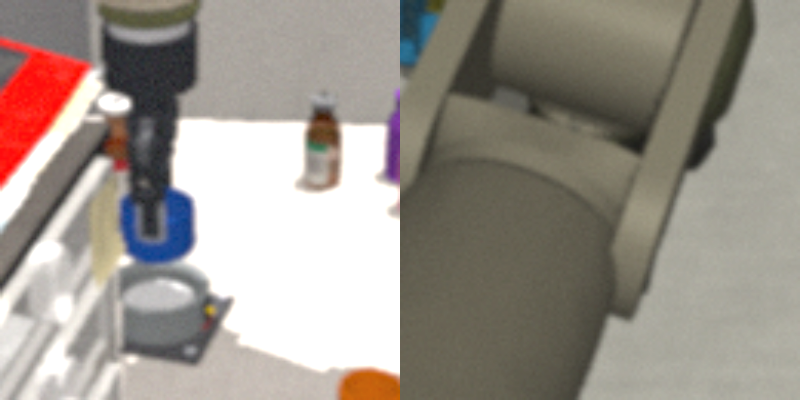

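Call:
{"method": "step_arm", "body": {"steps": [{"xyz":[0,-0.04,0.25],"turn":[0,0,0],"gripper":-1},{"xyz":[0,0,0.25],"turn":[0,0,0],"gripper":-1},{"xyz":[0,0,0.2],"turn":[0,0,0],"gripper":-1},{"xyz":[0,0,0.2],"turn":[0,0,0],"gripper":-1},{"xyz":[0,0,0.15],"turn":[0,0,0],"gripper":-1},{"xyz":[0,0,0],"turn":[0,0,0],"gripper":-1},{"xyz":[0,0,0],"turn":[0,0,0],"gripper":-1}]}}

```text
time_s: 5.13
position: [0.6263, -0.0985, 0.0752]
tool_rot: [[-0.0, -1.0, -0.001], [-1.0, 0.0, 0.0], [-0.0, 0.001, -1.0]]
ft_force: [0.5, 0.2, 0.1]
grip_width: 0.0613
```

Call:
{"method": "step_arm", "body": {"steps": [{"xyz":[0,0,0.1],"turn":[0,0,0],"gripper":-1},{"xyz":[0,0,0.1],"turn":[0,0,0],"gripper":-1},{"xyz":[0,0,0],"turn":[0,0,0],"gripper":-1},{"xyz":[0,0,0],"turn":[0,0,0],"gripper":-1}]}}

```text
time_s: 5.47
position: [0.6267, -0.0985, 0.0688]
tool_rot: [[0.0, -1.0, 0.002], [-1.0, -0.0, -0.001], [0.001, -0.002, -1.0]]
ft_force: [-3.2, 1.8, 7.1]
grip_width: 0.0614
```

Contact of 7 N up with -3 N in x, so the cup leans on the wall at +x. I'll ease back 1.5 mm and read again.

Call:
{"method": "step_arm", "body": {"steps": [{"xyz":[-0.01,0.04,0],"turn":[0,0,0],"gripper":-1},{"xyz":[0,0,0],"turn":[0,0,0],"gripper":-1},{"xyz":[0,0,0],"turn":[0,0,0],"gripper":-1}]}}

```text
time_s: 5.72
position: [0.6255, -0.0984, 0.0684]
tool_rot: [[-0.0, -1.0, 0.003], [-1.0, 0.0, -0.001], [0.001, -0.003, -1.0]]
ft_force: [2.1, 0.3, 5.2]
grip_width: 0.0615
```

Call:
{"method": "step_arm", "body": {"steps": [{"xyz":[0,0,0],"turn":[0,0,0],"gripper":-0.2},{"xyz":[0,0,0],"turn":[0,0,0],"gripper":1},{"xyz":[0,0,0],"turn":[0,0,0],"gripper":1},{"xyz":[0,0,0],"turn":[0,0,0],"gripper":1},{"xyz":[0,0,0],"turn":[0,0,0],"gripper":1},{"xyz":[0,0,0],"turn":[0,0,0],"gripper":1},{"xyz":[0,0,-0.3],"turn":[0,0,0],"gripper":1},{"xyz":[0,0,-0.8],"turn":[0,0,0],"gripper":1},{"xyz":[0,0,-1],"turn":[0,0,0],"gripper":1},{"xyz":[0,0,-1],"turn":[0,0,0],"gripper":1},{"xyz":[-0.82,0.88,0],"turn":[0,0,0],"gripper":1},{"xyz":[-0.82,0.88,0],"turn":[0,0,0],"gripper":1},{"xyz":[-0.82,0.88,0],"turn":[0,0,0],"gripper":1},{"xyz":[-0.82,0.88,0],"turn":[0,0,0],"gripper":1},{"xyz":[-0.82,0.88,0],"turn":[0,0,0],"gripper":1},{"xyz":[0,0,0],"turn":[0,0,0],"gripper":1},{"xyz":[0,0,0],"turn":[0,0,0],"gripper":1}]}}

```text
time_s: 7.13
position: [0.4712, 0.0451, 0.192]
tool_rot: [[0.002, -1.0, 0.0], [-1.0, -0.002, -0.0], [0.0, -0.0, -1.0]]
ft_force: [0.3, -0.1, 0.0]
grip_width: 0.0853
```

```bash
python3 - <<'E'
from h import *
print(env.observe()["position"])
im,d=cams.get_image("side");t,d2=cams.get_image("top")
a=cv2.resize(im[110:240,190:320,::-1],(400,400));b=cv2.resize(t[110:240,230:360,::-1],(400,400))
cv2.imwrite("pics/c4.png",cv2.convertScaleAbs(np.hstack([a,b]),alpha=1.4))
for n,i,D in(("side",im,d),("top",t,d2)):
    P=pts(n,D);hsv=cv2.cvtColor(i,cv2.COLOR_RGB2HSV);m=cv2.inRange(hsv,(105,110,20),(128,255,255))>0
    m&=(abs(P[...,0]-.62)<.05)&(abs(P[...,1]+.1)<.05)&(P[...,2]>.025);q=P[m];print(n,len(q),np.percentile(q,[2,50,98],axis=0).round(4))
    m&=(P[...,2]>.058);print(circ(P,m) if m.sum() else 0, np.median(P[m],0))
E
```

```text
[0.47119339 0.0451084  0.19198966]
side 441 [[ 0.5959 -0.1285  0.0336]
 [ 0.6241 -0.0836  0.0512]
 [ 0.6498 -0.0631  0.0663]]
(array([ 0.624 , -0.0936,  0.0691]), np.int64(124)) [ 0.62362391 -0.08069585  0.06252859]
top 698 [[ 0.5941 -0.1257  0.0288]
 [ 0.6306 -0.0969  0.0339]
 [ 0.6536 -0.0689  0.0698]]
(array([ 0.6236, -0.0972,  0.0642]), np.int64(159)) [ 0.62202495 -0.09601959  0.06560631]
```

View pics/c4.png

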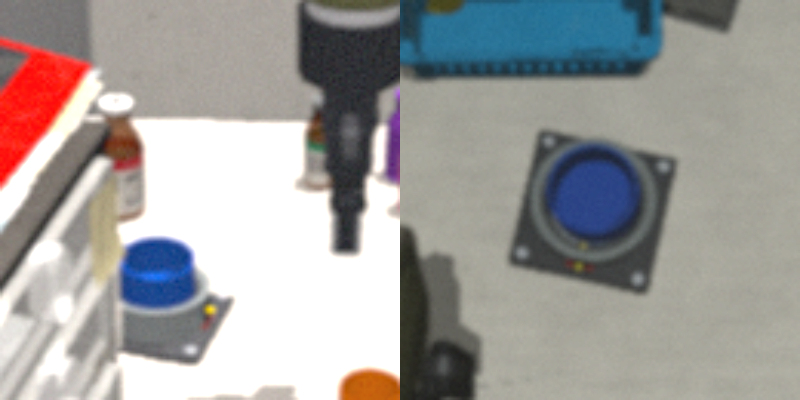

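The blue cup is seated: rim at 65.6 mm, floor at 30 mm, centre (0.6236,-0.0972). Next is the orange cup.

Call:
{"method": "step_arm", "body": {"squeeze": 30, "steps": [{"xyz":[-0.272,0.304,0],"turn":[0,0,0],"gripper":1},{"xyz":[-0.272,0.304,0],"turn":[0,0,0],"gripper":1},{"xyz":[0,0,0.8],"turn":[0,0,0],"gripper":1},{"xyz":[0,0,0.8],"turn":[0,0,0],"gripper":1},{"xyz":[0,0,0.8],"turn":[0,0,0],"gripper":1},{"xyz":[0,0,0.6],"turn":[0,0,0],"gripper":1},{"xyz":[0,0,0.3],"turn":[0,0,0],"gripper":1},{"xyz":[0,0,0],"turn":[0,0,0],"gripper":1},{"xyz":[0,0,0],"turn":[0,0,0],"gripper":1},{"xyz":[0,0,0],"turn":[0,0,0],"gripper":-1},{"xyz":[0,0,0],"turn":[0,0,0],"gripper":-1},{"xyz":[0,0,0],"turn":[0,0,0],"gripper":-1},{"xyz":[0,0,0],"turn":[0,0,0],"gripper":-1},{"xyz":[0,0,0],"turn":[0,0,0],"gripper":-1},{"xyz":[0,0,0],"turn":[0,0,0],"gripper":-1},{"xyz":[0,0,0],"turn":[0,0,0],"gripper":-1}]}}

```text
time_s: 8.57
position: [0.4487, 0.0655, 0.0606]
tool_rot: [[0.0, -1.0, 0.003], [-1.0, -0.0, -0.001], [0.001, -0.003, -1.0]]
ft_force: [0.1, -0.2, 5.7]
grip_width: 0.0496
```

Call:
{"method": "step_arm", "body": {"steps": [{"xyz":[0,0,-0.5],"turn":[0,0,0],"gripper":-1},{"xyz":[0,0,-1],"turn":[0,0,0],"gripper":-1},{"xyz":[0,0,-1],"turn":[0,0,0],"gripper":-1},{"xyz":[0.512,-0.552,0],"turn":[0,0,0],"gripper":-1},{"xyz":[0.512,-0.552,0],"turn":[0,0,0],"gripper":-1},{"xyz":[0.512,-0.552,0],"turn":[0,0,0],"gripper":-1},{"xyz":[0.512,-0.552,0],"turn":[0,0,0],"gripper":-1},{"xyz":[0.512,-0.552,0],"turn":[0,0,0],"gripper":-1},{"xyz":[0.512,-0.552,0],"turn":[0,0,0],"gripper":-1},{"xyz":[0.512,-0.552,0],"turn":[0,0,0],"gripper":-1},{"xyz":[0.512,-0.552,0],"turn":[0,0,0],"gripper":-1},{"xyz":[0,0,0.4],"turn":[0,0,0],"gripper":-1},{"xyz":[0,0,0],"turn":[0,0,0],"gripper":-1},{"xyz":[0,0,0],"turn":[0,0,0],"gripper":-1}]}}

```text
time_s: 9.73
position: [0.624, -0.0978, 0.1431]
tool_rot: [[-0.0, -1.0, -0.002], [-1.0, 0.0, 0.001], [-0.001, 0.002, -1.0]]
ft_force: [-0.4, 0.1, -0.3]
grip_width: 0.0494
```

```bash
python3 - <<'E'
from h import *
print(env.observe()["position"],env.observe()["grip_width"])
im,d=cams.get_image("side")
P=pts("side",d);hsv=cv2.cvtColor(im,cv2.COLOR_RGB2HSV)
for k,lo,hi in(("orange",(3,150,60),(16,255,255)),("blue",(105,110,20),(128,255,255))):
    m=cv2.inRange(hsv,lo,hi)>0
    m&=(abs(P[...,0]-.62)<.05)&(abs(P[...,1]+.1)<.05)&(P[...,2]>.025);q=P[m];v,u=np.nonzero(m);print(k,len(q),np.percentile(q,[2,50,98],axis=0).round(4),u.min(),u.max(),v.min(),v.max())
cv2.imwrite("pics/c5.png",cv2.convertScaleAbs(cv2.resize(im[110:240,190:320,::-1],(520,520)),alpha=1.4))
E
```

```text
[ 0.62396076 -0.09782985  0.14310737] 0.04940773516241374
orange 313 [[ 0.6004 -0.1192  0.0883]
 [ 0.6162 -0.0777  0.1141]
 [ 0.6431 -0.0703  0.1425]] 231 249 163 191
blue 377 [[ 0.596  -0.1288  0.0335]
 [ 0.6234 -0.0771  0.0487]
 [ 0.65   -0.0638  0.0662]] 230 252 191 209
```

View pics/c5.png

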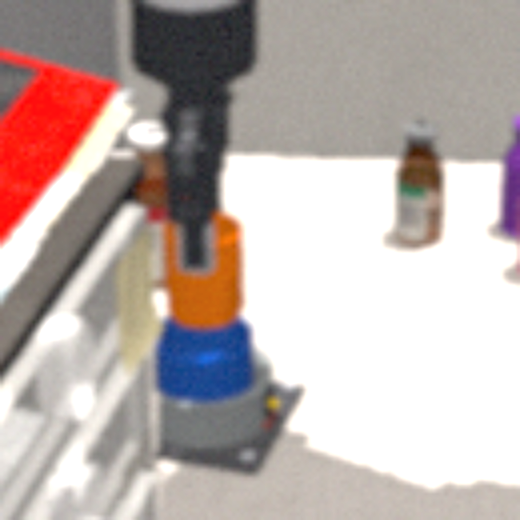

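Call:
{"method": "step_arm", "body": {"steps": [{"xyz":[0,-0.033,0.25],"turn":[0,0,0],"gripper":-1},{"xyz":[0,0,0.25],"turn":[0,0,0],"gripper":-1},{"xyz":[0,0,0.2],"turn":[0,0,0],"gripper":-1},{"xyz":[0,0,0.2],"turn":[0,0,0],"gripper":-1},{"xyz":[0,0,0.2],"turn":[0,0,0],"gripper":-1},{"xyz":[0,0,0],"turn":[0,0,0],"gripper":-1},{"xyz":[0,0,0],"turn":[0,0,0],"gripper":-1}]}}

```text
time_s: 10.37
position: [0.6258, -0.0981, 0.099]
tool_rot: [[-0.0, -1.0, -0.001], [-1.0, 0.0, 0.0], [-0.0, 0.001, -1.0]]
ft_force: [1.0, 0.3, -0.2]
grip_width: 0.0494
```

Call:
{"method": "step_arm", "body": {"steps": [{"xyz":[0,0,0.1],"turn":[0,0,0],"gripper":-1},{"xyz":[0,0,0.06],"turn":[0,0,0],"gripper":-1},{"xyz":[0,0,0],"turn":[0,0,0],"gripper":-1},{"xyz":[0,0,0],"turn":[0,0,0],"gripper":-1}]}}

```text
time_s: 10.7
position: [0.6259, -0.0982, 0.0931]
tool_rot: [[-0.0, -1.0, -0.0], [-1.0, 0.0, -0.0], [0.0, 0.0, -1.0]]
ft_force: [0.3, 0.2, -0.1]
grip_width: 0.0492
```

Call:
{"method": "step_arm", "body": {"steps": [{"xyz":[0,0,0.04],"turn":[0,0,0],"gripper":-1},{"xyz":[0,0,0],"turn":[0,0,0],"gripper":-0.2},{"xyz":[0,0,0],"turn":[0,0,0],"gripper":1},{"xyz":[0,0,0],"turn":[0,0,0],"gripper":1},{"xyz":[0,0,0],"turn":[0,0,0],"gripper":1},{"xyz":[0,0,0],"turn":[0,0,0],"gripper":1},{"xyz":[0,0,0],"turn":[0,0,0],"gripper":1},{"xyz":[0,0,-0.3],"turn":[0,0,0],"gripper":1},{"xyz":[0,0,-0.8],"turn":[0,0,0],"gripper":1},{"xyz":[0,0,-0.8],"turn":[0,0,0],"gripper":1},{"xyz":[0,0,-0.8],"turn":[0,0,0],"gripper":1},{"xyz":[0.73,0.377,0],"turn":[0,0,0],"gripper":1},{"xyz":[0.73,0.377,0],"turn":[0,0,0],"gripper":1},{"xyz":[0.73,0.377,0],"turn":[0,0,0],"gripper":1},{"xyz":[0.73,0.377,0],"turn":[0,0,0],"gripper":1},{"xyz":[0.73,0.377,0],"turn":[0,0,0],"gripper":1},{"xyz":[0.73,0.377,0],"turn":[0,0,0],"gripper":1},{"xyz":[0.73,0.377,0],"turn":[0,0,0],"gripper":1},{"xyz":[0.73,0.377,0],"turn":[0,0,0],"gripper":1},{"xyz":[0.73,0.377,0],"turn":[0,0,0],"gripper":1}]}}

```text
time_s: 12.37
position: [0.4893, -0.3623, 0.1996]
tool_rot: [[-0.0, -1.0, 0.0], [-1.0, 0.0, -0.0], [0.0, -0.0, -1.0]]
ft_force: [1.1, 0.0, 0.2]
grip_width: 0.0853
```

Call:
{"method": "step_arm", "body": {"steps": [{"xyz":[0,0,0],"turn":[0,0,0],"gripper":1},{"xyz":[0,0,0],"turn":[0,0,0],"gripper":1}]}}

```text
time_s: 12.53
position: [0.4894, -0.3622, 0.1993]
tool_rot: [[-0.003, -1.0, -0.0], [-1.0, 0.003, 0.0], [-0.0, 0.0, -1.0]]
ft_force: [0.5, 0.3, 0.2]
grip_width: 0.0853
```

```bash
python3 - <<'E'
from h import *
print(env.observe()["position"])
im,d=cams.get_image("side");t,d2=cams.get_image("top")
for n,i,D in(("side",im,d),("top",t,d2)):
  P=pts(n,D);hsv=cv2.cvtColor(i,cv2.COLOR_RGB2HSV)
  for k,lo,hi,z in(("orange",(3,150,40),(16,255,255),.083),("blue",(105,110,20),(128,255,255),.058)):
    m=cv2.inRange(hsv,lo,hi)>0
    m&=(abs(P[...,0]-.62)<.05)&(abs(P[...,1]+.1)<.05)&(P[...,2]>.025);q=P[m];print(n,k,len(q),np.percentile(q,[2,50,98],axis=0).round(4))
    m&=(P[...,2]>z);print(circ(P,m) if m.sum() else 0, np.median(P[m],0))
a=cv2.resize(im[110:240,190:320,::-1],(400,400));b=cv2.resize(t[110:240,250:380,::-1],(400,400))
cv2.imwrite("pics/c6.png",cv2.convertScaleAbs(np.hstack([a,b]),alpha=1.4))
E
```

```text
[ 0.489412   -0.36219376  0.19931983]
side orange 272 [[ 0.6032 -0.1217  0.0656]
 [ 0.6249 -0.0824  0.0784]
 [ 0.6444 -0.07    0.0911]]
(array([ 0.6263, -0.0968,  0.0572]), np.int64(86)) [ 0.62741642 -0.08188315  0.08650086]
side blue 231 [[ 0.5943 -0.0881  0.0363]
 [ 0.6201 -0.0712  0.0508]
 [ 0.6499 -0.0634  0.0654]]
(array([ 0.6222, -0.0923,  0.0621]), np.int64(65)) [ 0.61980047 -0.07053672  0.06115088]
top orange 346 [[ 0.6013 -0.1201  0.0322]
 [ 0.6311 -0.0986  0.0374]
 [ 0.6466 -0.0759  0.0913]]
(array([ 0.6241, -0.0984,  0.0491]), np.int64(103)) [ 0.61697219 -0.0960919   0.08889422]
top blue 102 [[ 0.5937 -0.1282  0.0297]
 [ 0.6063 -0.1024  0.0635]
 [ 0.6322 -0.0689  0.0675]]
(array([ 0.6227, -0.0984,  0.0633]), np.int64(76)) [ 0.60360806 -0.09817569  0.06483414]
```

View pics/c6.png

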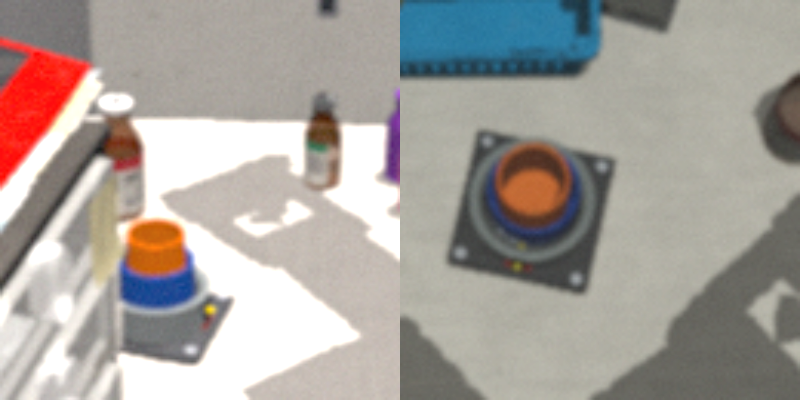

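The orange cup is in place: rim about 90 mm, centre (0.624,-0.0984), standing upright. Now the vial.

Call:
{"method": "step_arm", "body": {"squeeze": 60, "steps": [{"xyz":[-0.02,-0.03,0.6],"turn":[0,0,0],"gripper":1},{"xyz":[0,0,0.6],"turn":[0,0,0],"gripper":1},{"xyz":[0,0,0.6],"turn":[0,0,0],"gripper":1},{"xyz":[0,0,0.6],"turn":[0,0,0],"gripper":1},{"xyz":[0,0,0.4],"turn":[0,0,0],"gripper":1},{"xyz":[0,0,0.2],"turn":[0,0,0],"gripper":1},{"xyz":[0,0,0],"turn":[0,0,0],"gripper":1},{"xyz":[0,0,0],"turn":[0,0,0],"gripper":1},{"xyz":[0,0,0],"turn":[0,0,0],"gripper":-1},{"xyz":[0,0,0],"turn":[0,0,0],"gripper":-1},{"xyz":[0,0,0],"turn":[0,0,0],"gripper":-1},{"xyz":[0,0,0],"turn":[0,0,0],"gripper":-1},{"xyz":[0,0,0],"turn":[0,0,0],"gripper":-1},{"xyz":[0,0,0],"turn":[0,0,0],"gripper":-1},{"xyz":[0,0,0],"turn":[0,0,0],"gripper":-1},{"xyz":[0,0,0],"turn":[0,0,0],"gripper":-1}]}}

```text
time_s: 13.97
position: [0.4918, -0.3605, 0.0805]
tool_rot: [[-0.0, -1.0, 0.001], [-1.0, 0.0, -0.001], [0.001, -0.001, -1.0]]
ft_force: [0.3, 0.6, 5.5]
grip_width: 0.0364
```

Call:
{"method": "step_arm", "body": {"steps": [{"xyz":[0,0,-0.4],"turn":[0,0,0],"gripper":-1},{"xyz":[0,0,-0.9],"turn":[0,0,0],"gripper":-1},{"xyz":[0,0,-0.9],"turn":[0,0,0],"gripper":-1},{"xyz":[0,0,-0.8],"turn":[0,0,0],"gripper":-1},{"xyz":[-0.728,-0.373,0],"turn":[0,0,0],"gripper":-1},{"xyz":[-0.728,-0.373,0],"turn":[0,0,0],"gripper":-1},{"xyz":[-0.728,-0.373,0],"turn":[0,0,0],"gripper":-1},{"xyz":[-0.728,-0.373,0],"turn":[0,0,0],"gripper":-1},{"xyz":[-0.728,-0.373,0],"turn":[0,0,0],"gripper":-1},{"xyz":[-0.728,-0.373,0],"turn":[0,0,0],"gripper":-1},{"xyz":[-0.728,-0.373,0],"turn":[0,0,0],"gripper":-1},{"xyz":[-0.728,-0.373,0],"turn":[0,0,0],"gripper":-1},{"xyz":[-0.728,-0.373,0],"turn":[0,0,0],"gripper":-1},{"xyz":[0,0,0],"turn":[0,0,0],"gripper":-1},{"xyz":[0,0,0],"turn":[0,0,0],"gripper":-1},{"xyz":[0,0,0],"turn":[0,0,0],"gripper":-1}]}}

```text
time_s: 15.3
position: [0.6255, -0.0984, 0.1992]
tool_rot: [[0.0, -1.0, -0.001], [-1.0, -0.0, -0.0], [0.0, 0.001, -1.0]]
ft_force: [-0.1, 0.6, -0.8]
grip_width: 0.0367
```

```bash
python3 - <<'E'
from h import *
print(env.observe()["position"],env.observe()["grip_width"])
im,d=cams.get_image("side")
P=pts("side",d)
m=(abs(P[...,0]-.62)<.05)&(abs(P[...,1]+.1)<.05)
for z in(.05,.078,.086,.13,.14,.15,.16):
    k=m&(abs(P[...,2]-z)<.004);q=P[k];print(z,len(q),np.percentile(q,[2,50,98],axis=0).round(4)[:,:2].tolist() if len(q) else 0)
k=m&(P[...,2]>.095)&(P[...,2]<.15);print(np.percentile(P[k][:,2],[0,1,3]))
cv2.imwrite("pics/c7.png",cv2.convertScaleAbs(cv2.resize(im[110:240,190:320,::-1],(520,520)),alpha=1.4))
E
```

```text
[ 0.62545036 -0.09835009  0.19924691] 0.036733160928377674
0.05 75 [[0.5922, -0.1078], [0.6204, -0.0713], [0.653, -0.0622]]
0.078 100 [[0.6013, -0.1235], [0.6238, -0.09], [0.6442, -0.0711]]
0.086 107 [[0.5994, -0.123], [0.6226, -0.0898], [0.6469, -0.0708]]
0.13 44 [[0.6039, -0.0983], [0.6231, -0.083], [0.6404, -0.0783]]
0.14 43 [[0.604, -0.0975], [0.6195, -0.0834], [0.64, -0.0779]]
0.15 45 [[0.6054, -0.0922], [0.6211, -0.0827], [0.6391, -0.077]]
0.16 42 [[0.6052, -0.0917], [0.621, -0.0832], [0.6391, -0.0773]]
[0.11887439 0.11913104 0.12104982]
```

View pics/c7.png

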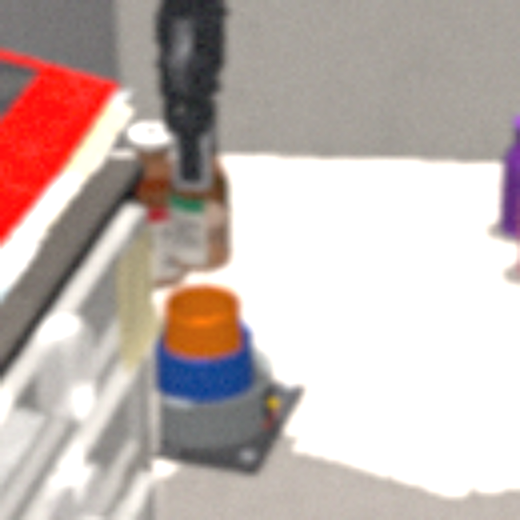

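The vial hangs upright over the cup, its centre about 1 mm short in x and its bottom at 119 mm as expected. I descend to just above the cup's floor.

Call:
{"method": "step_arm", "body": {"steps": [{"xyz":[0,-0.03,0.4],"turn":[0,0,0],"gripper":-1},{"xyz":[0,0,0.4],"turn":[0,0,0],"gripper":-1},{"xyz":[0,0,0.2],"turn":[0,0,0],"gripper":-1},{"xyz":[0,0,0.2],"turn":[0,0,0],"gripper":-1},{"xyz":[0,0,0.2],"turn":[0,0,0],"gripper":-1},{"xyz":[0,0,0.2],"turn":[0,0,0],"gripper":-1},{"xyz":[0,0,0.2],"turn":[0,0,0],"gripper":-1},{"xyz":[0,0,0],"turn":[0,0,0],"gripper":-1},{"xyz":[0,0,0],"turn":[0,0,0],"gripper":-1}]}}

```text
time_s: 16.1
position: [0.6269, -0.0981, 0.1273]
tool_rot: [[-0.0, -1.0, -0.001], [-1.0, 0.0, 0.0], [-0.0, 0.001, -1.0]]
ft_force: [-0.2, -0.3, -0.3]
grip_width: 0.0366
```

Call:
{"method": "step_arm", "body": {"steps": [{"xyz":[0,0,0.15],"turn":[0,0,0],"gripper":-1},{"xyz":[0,0,0.15],"turn":[0,0,0],"gripper":-1},{"xyz":[0,0,0.05],"turn":[0,0,0],"gripper":-1},{"xyz":[0,0,0],"turn":[0,0,0],"gripper":-1},{"xyz":[0,0,0],"turn":[0,0,0],"gripper":-1}]}}

```text
time_s: 16.52
position: [0.6272, -0.0982, 0.114]
tool_rot: [[-0.0, -1.0, 0.001], [-1.0, 0.0, -0.0], [0.0, -0.001, -1.0]]
ft_force: [0.4, 0.6, 3.2]
grip_width: 0.0364
```

Call:
{"method": "step_arm", "body": {"steps": [{"xyz":[0,0,0.08],"turn":[0,0,0],"gripper":-1},{"xyz":[0,0,0.08],"turn":[0,0,0],"gripper":-1},{"xyz":[0,0,0],"turn":[0,0,0],"gripper":-1},{"xyz":[0,0,0],"turn":[0,0,0],"gripper":-1}]}}

```text
time_s: 16.85
position: [0.6273, -0.0982, 0.1075]
tool_rot: [[-0.0, -1.0, 0.001], [-1.0, 0.0, -0.0], [0.0, -0.001, -1.0]]
ft_force: [0.8, 0.7, 5.7]
grip_width: 0.0363
```

Call:
{"method": "step_arm", "body": {"steps": [{"xyz":[0,0,0.06],"turn":[0,0,0],"gripper":-1},{"xyz":[0,0,0.04],"turn":[0,0,0],"gripper":-1},{"xyz":[0,0,0],"turn":[0,0,0],"gripper":-1},{"xyz":[0,0,0],"turn":[0,0,0],"gripper":-1}]}}

```text
time_s: 17.18
position: [0.6273, -0.0982, 0.1039]
tool_rot: [[-0.0, -1.0, 0.002], [-1.0, 0.0, -0.001], [0.001, -0.002, -1.0]]
ft_force: [-0.4, 0.1, 8.2]
grip_width: 0.0365
```

Call:
{"method": "step_arm", "body": {"steps": [{"xyz":[0,0,0.03],"turn":[0,0,0],"gripper":-1},{"xyz":[0,0,0],"turn":[0,0,0],"gripper":-1},{"xyz":[0,0,0],"turn":[0,0,0],"gripper":-1}]}}

```text
time_s: 17.43
position: [0.6275, -0.0982, 0.1034]
tool_rot: [[0.0, -1.0, 0.002], [-1.0, -0.0, -0.001], [0.001, -0.002, -1.0]]
ft_force: [0.1, 0.3, 13.0]
grip_width: 0.0361
```

Call:
{"method": "step_arm", "body": {"steps": [{"xyz":[0,0,0.03],"turn":[0,0,0],"gripper":-1},{"xyz":[0,0,0],"turn":[0,0,0],"gripper":-1},{"xyz":[0,0,0],"turn":[0,0,0],"gripper":-1}]}}

```text
time_s: 17.68
position: [0.6277, -0.0982, 0.1034]
tool_rot: [[0.0, -1.0, 0.004], [-1.0, -0.0, -0.001], [0.001, -0.004, -1.0]]
ft_force: [-2.7, 1.5, 19.2]
grip_width: 0.0367
```

The force climbs 8 → 13 → 19 N with no further travel, so the seat is on its stop. I check by eye and by force before handing in.

Call:
{"method": "step_arm", "body": {"steps": [{"xyz":[0,0,0],"turn":[0,0,0],"gripper":-1},{"xyz":[0,0,0],"turn":[0,0,0],"gripper":-1},{"xyz":[0,0,0],"turn":[0,0,0],"gripper":-1},{"xyz":[0,0,0],"turn":[0,0,0],"gripper":-1},{"xyz":[0,0,0],"turn":[0,0,0],"gripper":-1},{"xyz":[0,0,0],"turn":[0,0,0],"gripper":-1}]}}

```text
time_s: 18.18
position: [0.6277, -0.0982, 0.1034]
tool_rot: [[0.0, -1.0, 0.004], [-1.0, -0.0, -0.001], [0.001, -0.004, -1.0]]
ft_force: [-3.1, 1.4, 19.3]
grip_width: 0.0363
```

```bash
python3 - <<'E'
from h import *
im,d=cams.get_image("side")
s=env.observe();print(s["position"],s["ft_force"],s["grip_width"])
P=pts("side",d);hsv=cv2.cvtColor(im,cv2.COLOR_RGB2HSV)
for k,lo,hi in(("orange",(5,170,90),(16,255,255)),("blue",(105,110,20),(128,255,255))):
    m=cv2.inRange(hsv,lo,hi)>0
    m&=(abs(P[...,0]-.62)<.05)&(abs(P[...,1]+.1)<.05)&(P[...,2]>.025)&(P[...,2]<.1);q=P[m];print(k,len(q),np.percentile(q,[2,50,98],axis=0).round(4))
cv2.imwrite("pics/c8.png",cv2.convertScaleAbs(cv2.resize(im[130:240,200:310,::-1],(550,550),interpolation=2),alpha=1.5))
E
```

```text
[ 0.62770149 -0.09819812  0.10336054] [-2.19881104  1.65380687 19.28390019] 0.036665283850340194
orange 174 [[ 0.6036 -0.0968  0.0524]
 [ 0.6216 -0.077   0.0671]
 [ 0.6447 -0.0698  0.0792]]
blue 135 [[ 0.5943 -0.1043  0.0355]
 [ 0.6181 -0.0706  0.044 ]
 [ 0.65   -0.0635  0.0535]]
```

View pics/c8.png

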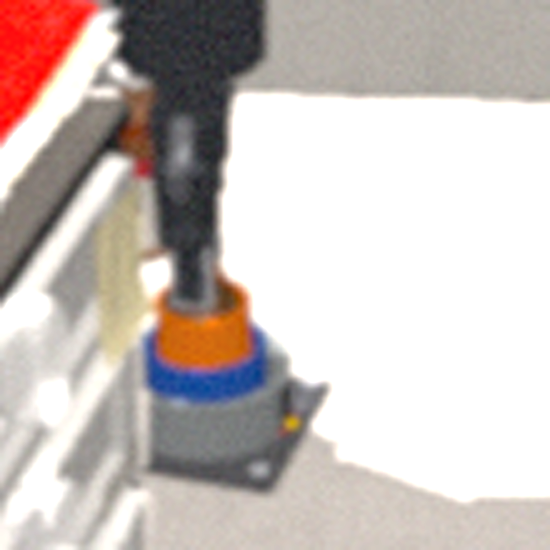

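```bash
python3 - <<'E'
from h import *
im,d=cams.get_image("side");P=pts("side",d);hsv=cv2.cvtColor(im,cv2.COLOR_RGB2HSV)
for v in range(182,198): print(v,[f"{tuple(int(x) for x in im[v,u])} {P[v,u,1]:.3f},{P[v,u,2]:.3f}" for u in (237,240)])
print(env.observe()["ft_force"])
E
```

```text
182 ['(28, 30, 33) -0.069,0.115', '(72, 71, 73) -0.067,0.116']
183 ['(34, 33, 39) -0.069,0.112', '(67, 67, 68) -0.065,0.115']
184 ['(33, 34, 29) -0.071,0.108', '(67, 68, 67) -0.067,0.111']
185 ['(39, 35, 39) -0.066,0.108', '(59, 60, 62) -0.069,0.107']
186 ['(30, 31, 39) -0.064,0.106', '(63, 63, 64) -0.071,0.103']
187 ['(38, 36, 41) -0.068,0.101', '(62, 62, 65) -0.069,0.101']
188 ['(32, 36, 39) -0.069,0.098', '(60, 60, 63) -0.068,0.098']
189 ['(43, 40, 48) -0.066,0.097', '(64, 66, 68) -0.065,0.097']
190 ['(70, 69, 68) -0.069,0.092', '(81, 78, 78) -0.070,0.092']
191 ['(85, 77, 75) -0.076,0.085', '(89, 80, 82) -0.074,0.087']
192 ['(81, 62, 55) -0.080,0.080', '(92, 71, 63) -0.080,0.080']
193 ['(108, 63, 34) -0.081,0.076', '(118, 80, 57) -0.082,0.076']
194 ['(143, 77, 29) -0.074,0.077', '(145, 87, 43) -0.074,0.078']
195 ['(145, 71, 7) -0.070,0.077', '(142, 71, 5) -0.072,0.076']
196 ['(140, 71, 10) -0.074,0.072', '(142, 71, 9) -0.072,0.073']
197 ['(139, 70, 10) -0.070,0.071', '(141, 70, 10) -0.074,0.069']
[-3.52563629  1.64607398 19.33041968]
```

The fingertip ends at z ≈ 0.084 m, above the orange rim at 0.078 m. The push is steady at 19 N, so I hand in.

```bash
python3 - <<'E'
from rig import env,order
print(order.close_job());s=env.observe();print(s["time_s"],s["position"],s["ft_force"],s["grip_width"])
E
```

```text
the job is handed in; nothing more can be done
None
the job is handed in; nothing more can be done
```

I set the blue cup in the well and let go, then set the orange cup inside it and let go. Then I stood the brown grey-capped vial in the orange cup and pressed it down. I handed the job in at about 18 s, still gripping the vial and holding it down; the interface reported no verdict.

Last checks before handing in:
- **Seat:** both cup rims dropped about 12 mm (orange 0.090 → 0.078 m, blue 0.066 → 0.054 m). The push rose from 8 to 19 N with no further travel, so the seat is on its stop.
- **Push and grip:** the wrist force held steady at 19 N, with about 3 N sideways. The fingers were closed on the vial at a 60 N setting. They read 36.5 mm open on the 38 mm vial; both cups had also read 0.5–2.5 mm under size.
- **Clearance:** the fingertips end about 6 mm above the orange rim.
- **Centring:** cups and vial agreed to about 1–2 mm in the images, and the tool stood upright to 0.004 rad.
- **Bystanders:** I never worked near the white pot or the big vial. I did not measure their positions again at the end.

One check disagreed on the way. The blue cup touched the well wall on entry (about 7 N), so I moved it back 1.5 mm before letting go. It then measured fully seated.

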